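# Index the tube swing arm one hole towards the label roll

## Robot

A 7-joint arm with a two-finger parallel gripper is mounted at the origin on a cart in front of the work surface, level with it; the furniture and walls round the work are solid. World frame = base frame: x ahead of the robot, y to its left, z up, the work surface at z = 0. Lengths are in m, angles in degrees, forces in N, time in s.
With the tool pointing down it reaches from about 0.4 to 0.85 m from the base axis. Payload 4.5 kg.
Tool frame: the origin (TCP) lies at the very end of the fingers, on their centre line; the grasp point (between the pads) lies 19 mm behind it; z points along the fingers, y is the line along which they close (so a half turn about z gives the same grasp; the last joint's range is limited). The gripper opens to 88 mm and grips with 3 to 60 N. Pads are 18 mm wide; open, the fingers measure 123 mm over their backs; the gripper's body (75 mm by 187 mm) begins 45 mm behind the grasp point.
Start: joints at [-70.313, 39.483, -11.15, 89.685, 9.013, 51.709, -12.324], TCP at [0.191, 0.595, 0.239] pointing down, gripper open.
Joint ranges: [-172.22, 172.22], [-26.19, 119.32], [-84.43, 86.54], [7.71, 146.69], [-57.33, 237.33], [2.42, 119.75], [-152.13, 152.13]. Speed limits (degrees/s): [147.25, 147.25, 180, 180, 180, 180, 180].

## Interface

Orientations are given as [roll, pitch, yaw] about the fixed x, y, z axes, in that order (R = Rz(yaw) Ry(pitch) Rx(roll)).
In Python, from station import * gives the robot as it stands. The module is installed in compiled form; this text tells all that it offers.
- The arm moves only by the tool drive_tool, never from a script. Its argument "steps" is a list of rows, each a list of 3 entries, a list of its own where there are three numbers: the shift along the tool's x, y, z in units of 30 mm (1.0 is 30 mm), then the turn about the tool's z in units of 10 degrees (1.0 is 10 degrees), then the finger opening in mm, from 0 to 88.1. In form: [[[dx, dy, dz], turn, grip], ...]. A call has 1 to 12 rows; each row shifts and turns the commanded pose from where the row before left it, along the tool's axes as they then stand; what a row does not reach is not made up. A row lasts 1/8 s, in which the tool goes at most 62.5 mm and 10.7 degrees, less where a joint would pass 70% of its speed; a pose out of reach is approached as far as the arm can. A call is refused whole if a number of a shift passes 1 or a number of a turn 1, either way. A call with a gripper value outside its range is refused whole. The fingers move at their own pace and stop on an object; "newtons" is the grip in N (left out, the last holds). Time passes only in rows, so rows that do not move let the fingers close. It gives the time, the measured TCP pose, the force, the opening and the grip force at its end, in the units of the state.
- read_state(): the state, without advancing time (a new reading comes with each control period).
- camera(name): name is "side" or "top"; returns the picture (420x560x3 uint8, red, green, blue); there is no depth.
- get_calibration(name): a dict with "fx", "fy", "cx", "cy" (pixels), "world_from_camera" (4x4, takes a point from camera to world coordinates). Camera axes: x right, y down, z forward; pixel columns grow to the right and rows downward; lengths in m; the calibration is good to about 2 mm. A picture is of the moment at which its call begins. get_calibration takes no time and is no camera call.
- sign_off(): hands the job in; it is judged then, once.
The state is a dict: "time_s": time; "joint_pos": joint angles; "joint_vel": joint speeds; "effort": joint torques, N m; "ee_pos": TCP position; "tcp_rot": TCP orientation; "ft_force": force on the tool from outside, world axes, zero at the start; "moment": the same for the moment, N m; "gripper_width": finger opening in m; "finger_force": force on a finger pad.
Only numpy, scipy, OpenCV 4.12 (cv2) and the standard library are available. Lean on these libraries where they do the work, as an engineer would, in place of code of your own. Each camera call takes 0.05 s, during which the arm holds its last target. There are 200 camera calls.

## Task

The sample tube on the swing arm is to be labelled next. Hook the closed fingertips through the pull ring and lift the spring index pin from beneath the ring's top bar (do not pinch the ring), swing the arm one hole towards the label roll, and let go so that the pin springs fully home in that hole. Leave the other things on the bench where they are.

Things in the scene. Friction and masses are not known exactly. Their poses are not given: they have to be found in the camera images.
- index_fixture: Swing-arm tube holder, dark steel base, aluminium arm; fixed. Origin on the arm's vertical pivot axis at bench level; x from sector to pivot (away from the robot and to its right), y 90 deg left of x, z up. Hub 57 mm high. Index sector on the -x side, 26 mm high, 141 to 179 mm from the axis, five 12 mm holes at radius 160 mm, 20 deg (56 mm) apart, middle one on the -x axis.
- swing_arm (a joint): Arm angle q about the pivot, rad; 0 in the middle hole (the start), positive when the ring end swings to the fixture's +y: pin axis at fixture (-0.16 cos q, +0.16 sin q). Holes at 0, +-0.349, +-0.698; play 0.006. Friction about 1 N at the ring; stays where left while the pin is up. Bar 28 mm wide, top 44 mm above the bench.
- index_pin (a joint): Height of the spring index pin, m: 0 fully home, 0.018 at the upper stop. Raised 0.012 it clears the hole. Between holes a released pin rides on the sector at about 0.012 and snaps into the next hole by itself if the arm is pushed on by the ring. The spring pulls it down with 4 N at home, 7 N at the top.
- ring_centre (a point): Centre of the opening of the steel pull ring on the pin; at rest 91 mm above the bench, 146 mm from the pivot axis. Moves with arm and pin; axes of the arm: x from pin to pivot, y across, z up. Oblong ring of 6 mm wire, opening 54 mm wide (y) by 36 mm high, leaning 42 deg from upright towards the pivot: it faces away from the pivot and upward, normal (-0.74, 0, 0.67).
- ring_top (a point): Middle of the ring's top bar (wire centre), under which the fingertips hook: (0.014, 0, 0.016) from ring_centre, 106 mm above the bench at rest. Axes lean with the ring: x normal to the opening, inward and down, y along the bar, z up in the ring's plane. 48 mm are free between ring and tube cup; the arm bar's top is 47 mm below ring_centre.
- tube_foot (a point): Foot of the capped sample tube that stands fixed in its cup on the arm, 65 mm from the pivot axis, 48 mm above the bench; the tube is 18 mm thick, its top 135 mm above the bench. It turns with the arm.
- label_roll: White roll of labels lying flat, 82 mm across, 40 mm high, origin at the centre of its underside. It lies on the fixture's +y or -y side and tells which way to swing. Loose; leave it.
- ink_pad: Blue stamp-pad tin 75 x 112 x 18 mm, origin at the centre of its underside, on the fixture's other side. Loose; leave it.
- timer: White bench timer 68 x 62 x 24 mm, origin at the centre of its underside. Leave it.
- stamp: Wooden hand stamp, 78 mm high, origin at the centre of its underside. Leave it.
- loose_tube: Capped sample tube lying on the bench, 88 mm long, 18 mm thick, origin under its middle. Leave it.
Not all that is in view belongs to the job. Leave any blue look-alike of the label_roll alone.

How it is judged:
By the outcome, as a careful person would: the job done as asked, in the order asked, and still so for the second after the job is handed in, with the robot touching nothing.
It also fails if it takes over 42 s, if anything falls off the work surface, if the arm or the gripper's body presses on something with over 40 N, if the wrist force passes 120 N, or if a joint passes its speed limit or range.

## Working session

There is one attempt and no reset: what is moved stays moved. The work goes in short steps, Python scripts to look and compute and a tool call to move; the robot and the scene stay as the last step left them, time stands still between calls to the robot, and variables do not carry over. Pictures are saved under pics/ and viewed, at most 10 in all, crops included, and the job is handed in when it is done.

Besides the shell and the picture viewer there is one more tool, called as a command line: name --argument value ..., lists and objects as JSON in quotes. drive_tool: Moves the arm, as the interface text tells. Its arguments: {"type":"object","properties":{"steps":{"type":"array","items":{"type":"array"}},"newtons":{"type":"number"}},"required":["steps"]}

```bash
mkdir -p pics; python3 - <<'E'
from station import *
import cv2
for n in("side","top"):
    im=camera(n); cv2.imwrite(f"pics/{n}0.png",im[...,::-1]); c=get_calibration(n); print(n,c)
s=read_state(); print(s)
E
```

```text
side {'fx': 482.16102933561274, 'fy': 482.16102933561274, 'cx': 274.0252616241905, 'cy': 207.43018696703697, 'world_from_camera': array([[ 0.84651509, -0.21435849,  0.48730139, -0.0206099 ],
       [-0.53202013, -0.30770218,  0.78884342, -0.77300935],
       [-0.01915158, -0.92702201, -0.37451757,  0.54401317],
       [ 0.        ,  0.        ,  0.        ,  1.        ]])}
top {'fx': 483.84515885840375, 'fy': 483.84515885840375, 'cx': 276.16201871259995, 'cy': 209.33255255752564, 'world_from_camera': array([[-0.02167316, -0.99359997,  0.11085746,  0.46294473],
       [-0.99964242,  0.02327395,  0.0131663 ,  0.1704845 ],
       [-0.01566213, -0.11053246, -0.9937491 ,  1.34908007],
       [ 0.        ,  0.        ,  0.        ,  1.        ]])}
{'time_s': 0.1, 'joint_pos': array([-70.31392271,  39.52898006, -11.14163706,  89.73829973,
         9.01520492,  51.7103403 , -12.32423374]), 'joint_vel': array([-0.01850963, -0.18930301, -0.03620753, -0.13129299,  0.04505107,
        0.01635661,  0.00725916]), 'effort': array([-4.20056633e-03, -5.28495276e+01, -1.27166312e+00, -1.53836811e+01,
       -5.25357784e-02,  1.98035013e-03,  3.06089464e-05]), 'ee_pos': array([0.19044768, 0.59468185, 0.23798498]), 'tcp_rot': array([-1.79904830e+02,  1.12614352e-02,  1.62253777e+02]), 'ft_force': array([-1.29250356, -0.23076603,  0.07105106]), 'moment': array([-0.02202094, -0.0039628 , -0.03352242]), 'finger_force': 0.0, 'gripper_width': 0.08784478305236525}
```

View pics/side0.png

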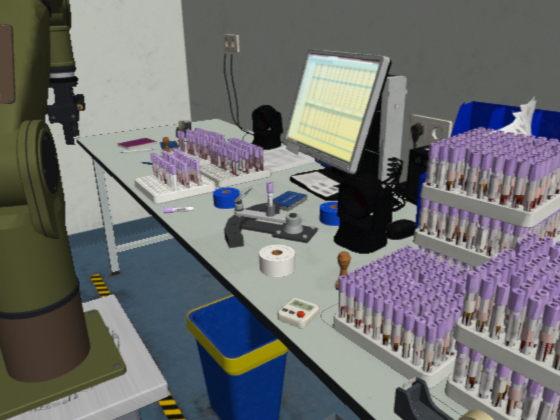

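View pics/top0.png

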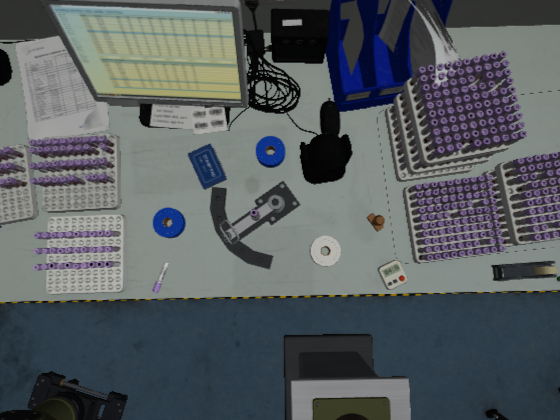

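The top view shows the pin and ring at about (228,233), the pivot at (278,203) and the ink pad at (207,167). There are three roll candidates: white at (325,251), blue at (168,222) and blue at (271,151). The white one fits the label roll. It lies on the fixture's −y side, opposite the ink pad, so the swing is towards q = −0.349. I'll confirm this in an enlarged crop.

```bash
python3 - <<'E'
import cv2,numpy as np
a=cv2.imread("pics/top0.png")[150:285,190:350]; b=cv2.imread("pics/side0.png")[170:290,215:335]
a=cv2.resize(a,(480,405),interpolation=cv2.INTER_CUBIC)
a=cv2.resize(cv2.imread("pics/top0.png")[170:280,200:310],None,fx=5,fy=5,interpolation=cv2.INTER_CUBIC)
cv2.imwrite("pics/ct.png",a)
cv2.imwrite("pics/cs.png",cv2.resize(b,None,fx=5,fy=5,interpolation=cv2.INTER_CUBIC))
E
```

```text
(no output)
```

View pics/ct.png

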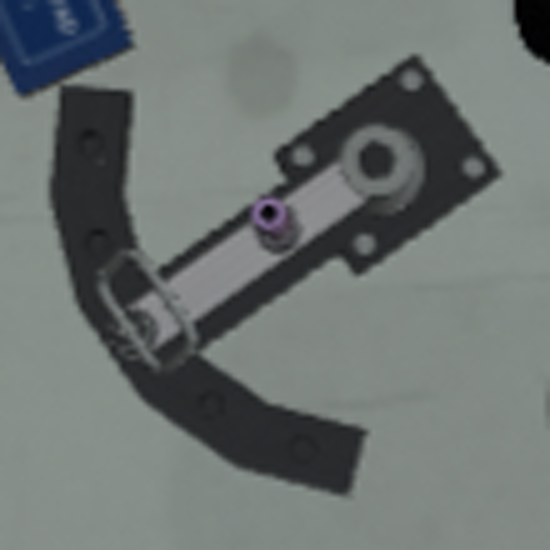

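View pics/cs.png

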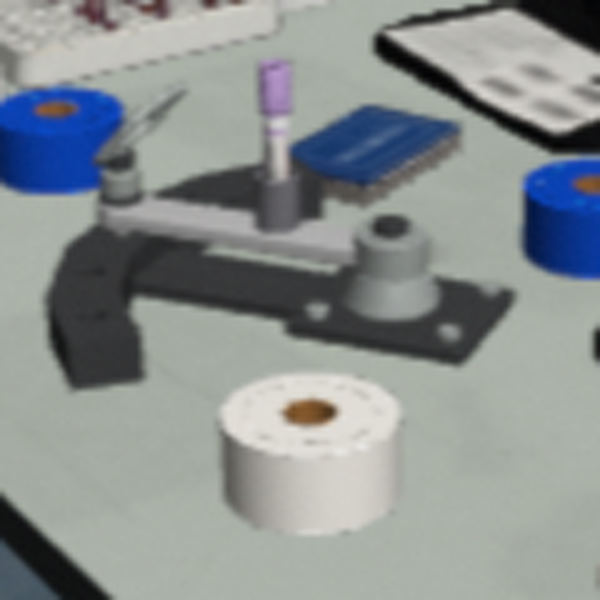

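The crops show the white roll as the real one. From the top, the ring's top bar runs (140,258)–(192,330) in the crop, with hub centre (375,160) and holes at (90,142), (98,240), (210,403) and (303,450). From the side, the ring is nearly edge-on, with the top bar's end at crop (183,92).

```bash
cat >h.py <<'E'
from station import *
import numpy as np
from scipy.optimize import least_squares
def ray(n,u,v):
    c=get_calibration(n);T=c["world_from_camera"]
    d=T[:3,:3]@[(u-c["cx"])/c["fx"],(v-c["cy"])/c["fy"],1];return T[:3,3],d/np.linalg.norm(d)
def onz(n,u,v,z):
    o,d=ray(n,u,v);return o+d*(z-o[2])/d[2]
def tri(a,b):
    (o,d),(p,e)=a,b
    t=np.linalg.lstsq(np.c_[d,-e],p-o,rcond=None)[0];x,y=o+t[0]*d,p+t[1]*e
    return (x+y)/2,np.linalg.norm(x-y)
def T(u,v):return "top",(u+.5)/5-.5+200,(v+.5)/5-.5+170
def S(u,v):return "side",(u+.5)/5-.5+215,(v+.5)/5-.5+170
E
python3 - <<'E'
from h import *
np.set_printoptions(precision=4,suppress=True)
H=np.array([onz(*T(*p),.026)[:2] for p in[(90,142),(98,240),(210,403),(303,450)]])
A=np.radians([40,20,-20,-40])
def f(p):
    a=p[2]+np.pi-A; return (H-p[:2]-.16*np.c_[np.cos(a),np.sin(a)]).ravel()
r=least_squares(f,[.5,.2,-.5]);print("pivot,yaw",r.x[:2],np.degrees(r.x[2]),r.fun)
print("hub top",onz(*T(375,160),.057),tri(ray(*T(375,160)),ray(*S(390,228))))
print("ring top",tri(ray(*T(166,294)),ray(*S(183,92))))
print("tube top",tri(ray(*T(268,212)),ray(*S(275,66))))
print("ring top z.106",onz(*T(166,294),.106), "bottom",onz(*T(130,326),.077))
print("bar ends",onz(*T(140,258),.106),onz(*T(192,330),.106))
c,s=np.cos(r.x[2]),np.sin(r.x[2]);R=np.array([[c,-s],[s,c]])
print("ringtop pred",r.x[:2]+R@[-.146+.012,0],"tube",r.x[:2]+R@[-.065,0])
print("roll",onz("top",325,251,.04))
E
```

```text
pivot,yaw [0.6285 0.1898] -56.36085240504723 [-0.0004  0.0004  0.0005 -0.0001  0.0009  0.0001 -0.0011 -0.0004]
hub top [0.6281 0.1914 0.057 ] (array([0.6299, 0.1908, 0.0516]), np.float64(0.0025377956937503903))
ring top (array([0.5608, 0.2959, 0.1104]), np.float64(0.014388411928080817))
tube top (array([0.5943, 0.2442, 0.1333]), np.float64(0.002553084209868415))
ring top z.106 [0.5548 0.2998 0.106 ] bottom [0.5405 0.322  0.077 ]
bar ends [0.5737 0.313  0.106 ] [0.5359 0.2866 0.106 ]
ringtop pred [0.5543 0.3014] tube [0.5925 0.2439]
roll [0.493  0.0588 0.04  ]
```

drive_tool --steps '[[[0,0,0],1,0],[[0,0,0],1,0],[[0,0,0],1,0],[[0,0,0],0.87,0],[[-1,0.3,0],0,0],[[-1,0.3,0],0,0],[[-1,0.3,0],0,0],[[-1,0.3,0],0,0],[[-1,0.3,0],0,0],[[-1,0.3,0],0,0],[[-1,0.3,0],0,0],[[-1,0.3,0],0,0]]' --newtons 5

```text
time_s: 1.6
ee_pos: [0.3837, 0.4341, 0.2383]
tcp_rot: [-179.9, 0.0, 123.6]
ft_force: [-0.2, -0.5, 0.4]
gripper_width: 0.0004
finger_force: 0.0
```

drive_tool --steps '[[[-1,0.36,0],0,0],[[-1,0.36,0],0,0],[[-1,0.36,0],0,0],[[-1,0.36,0],0,0],[[-1,0.36,0.6],0,0],[[-0.8,0.3,1],0,0],[[0,0,1],0,0],[[0,0,0],0,0],[[0,0,0],0,0]]'

```text
time_s: 2.72
ee_pos: [0.5319, 0.3257, 0.1615]
tcp_rot: [179.9, -0.0, 123.6]
ft_force: [-0.4, -0.2, 1.1]
gripper_width: 0.0003
finger_force: 0.0
```

```bash
python3 - <<'E'
from h import *
import cv2
s=read_state();print(s["ee_pos"],s["tcp_rot"],s["joint_pos"])
a=camera("side");b=camera("top");cv2.imwrite("pics/side1.png",a[...,::-1]);cv2.imwrite("pics/top1.png",b[...,::-1])
o=cv2.resize(a[130:250,190:310,::-1],None,fx=5,fy=5,interpolation=cv2.INTER_CUBIC);cv2.imwrite("pics/cs1.png",o)
E
```

```text
[0.53187785 0.32568074 0.16152604] [ 1.79939356e+02 -2.76173506e-02  1.23597205e+02] [-34.13615309  44.58144771  -2.82776335  94.35220352   2.98299086
  41.07787466  -4.80123176]
```

View pics/cs1.png

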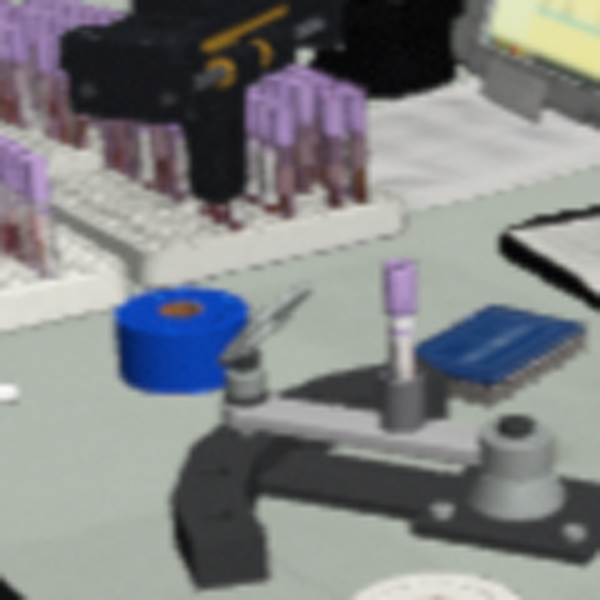

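The closed fingers hang clear above and outward of the ring. The ring's top bar is at crop (290,300) and its knob is at (245,370). Next I align over the opening.

drive_tool --steps '[[[-0.35,0.1,0.5],0,0],[[-0.35,0.08,0.5],0,0],[[0,0,0.2],0,0],[[0,0,0],0,0],[[0,0,0],0,0]]'

```text
time_s: 3.45
ee_pos: [0.5479, 0.3109, 0.1249]
tcp_rot: [180.0, -0.0, 123.6]
ft_force: [0.1, 0.3, 0.8]
gripper_width: 0.0004
finger_force: 0.0
```

```bash
python3 - <<'E'
from h import *
import cv2
s=read_state();print(s["ee_pos"],s["ft_force"])
a=camera("side");b=camera("top")
o=[cv2.resize(i[...,::-1],None,fx=5,fy=5,interpolation=cv2.INTER_CUBIC) for i in(a[150:250,225:305],b[180:280,195:275])]
cv2.imwrite("pics/c2.png",np.hstack(o))
E
```

```text
[0.54785257 0.31090702 0.12489012] [0.11219821 0.28390401 0.82210495]
```

View pics/c2.png

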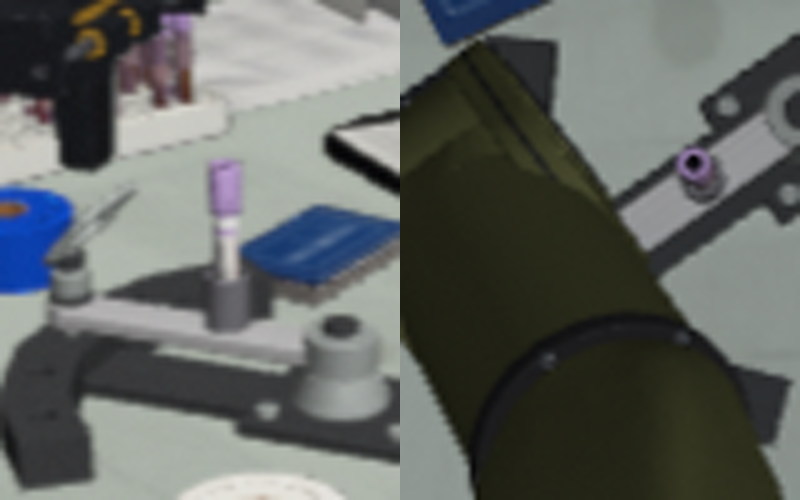

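Side view: the fingertip at (88,165) stands just above the ring opening, whose bar end is at (130,192). The top view is hidden by the robot arm. I'll lower gently, watching the force.

drive_tool --steps '[[[0,0,0.3],0,0],[[0,0,0.3],0,0],[[0,0,0.2],0,0],[[0,0,0],0,0]]'

```text
time_s: 4.05
ee_pos: [0.5474, 0.3102, 0.0999]
tcp_rot: [-179.9, -0.0, 123.6]
ft_force: [0.7, -0.1, 0.8]
gripper_width: 0.0005
finger_force: 0.1
```

drive_tool --steps '[[[0,0,0.2],0,0],[[0,0,0.2],0,0],[[0,0,0],0,0]]'

```text
time_s: 4.42
ee_pos: [0.5476, 0.3102, 0.0881]
tcp_rot: [-179.9, -0.0, 123.6]
ft_force: [-1.1, 0.3, 0.3]
gripper_width: 0.0006
finger_force: 0.2
```

drive_tool --steps '[[[-0.1,0,0],0,0],[[-0.1,0,0],0,0],[[0,0,0],0,0]]'

```text
time_s: 4.8
ee_pos: [0.5479, 0.3097, 0.0883]
tcp_rot: [-179.9, -0.4, 123.8]
ft_force: [-5.7, 6.8, -2.1]
gripper_width: 0.0008
finger_force: 4.6
```

drive_tool --steps '[[[-0.2,0,0],0,0],[[-0.2,0,0],0,0],[[0,0,0],0,0]]'

```text
time_s: 5.18
ee_pos: [0.5485, 0.3092, 0.0883]
tcp_rot: [-179.9, -1.2, 124.1]
ft_force: [-14.6, 20.8, -0.4]
gripper_width: 0.0005
finger_force: 12.8
```

drive_tool --steps '[[[0,0,-0.15],0,0],[[0,0,-0.15],0,0],[[0,0,0],0,0]]'

```text
time_s: 5.55
ee_pos: [0.5485, 0.3091, 0.0969]
tcp_rot: [-179.9, -1.1, 124.2]
ft_force: [-15.2, 20.8, -4.7]
gripper_width: 0.0004
finger_force: 12.6
```

```bash
python3 - <<'E'
from h import *
import cv2
a=camera("side");cv2.imwrite("pics/side3.png",a[...,::-1])
p=cv2.imread("pics/side1.png")
g=lambda i:cv2.resize(i[170:240,225:305],None,fx=5,fy=5,interpolation=cv2.INTER_CUBIC)
cv2.imwrite("pics/c3.png",np.hstack([g(p),g(a[...,::-1])]))
E
```

```text
(no output)
```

View pics/c3.png

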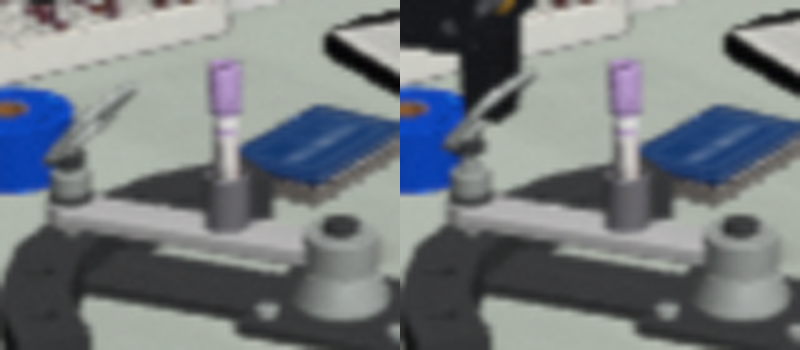

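Against the earlier picture on the left, the ring has risen from (130,92) to (533,76) in the crop, about 8 mm, while the fingers hold it from inside under the top bar without pinching. I'll keep lifting.

drive_tool --steps '[[[-0.1,0,-0.15],0,0],[[0,0,-0.1],0,0],[[0,0,0],0,0]]'

```text
time_s: 5.98
ee_pos: [0.5484, 0.3088, 0.104]
tcp_rot: [-179.9, -1.3, 124.3]
ft_force: [-16.1, 24.3, -6.4]
gripper_width: 0.0006
finger_force: 14.7
```

drive_tool --steps '[[[0,-0.15,0],-0.2,0],[[0,-0.15,0],-0.2,0],[[0,-0.15,0],-0.2,0],[[0,-0.15,0],-0.2,0],[[0,-0.15,0],-0.2,0],[[0,0,0],0,0]]'

```text
time_s: 6.72
ee_pos: [0.5282, 0.2921, 0.1032]
tcp_rot: [-179.7, -1.3, 134.3]
ft_force: [-21.8, 20.4, -6.5]
gripper_width: 0.0006
finger_force: 15.0
```

```bash
cat >>h.py <<'E'
def tube():
    import cv2
    a=camera("side");h=cv2.cvtColor(a,cv2.COLOR_RGB2HSV)
    m=cv2.inRange(h,(120,50,80),(165,255,255));n,l,st,c=cv2.connectedComponentsWithStats(m)
    for i in range(1,n):
        x,y=c[i]
        if 225<x<300 and 170<y<225 and st[i,4]>20:
            p=onz("side",x,y,.125)[:2];q=p-[.6285,.1898]
            print("cap",c[i],st[i],p,"radius",np.hypot(*q),"arm ang",np.degrees(np.arctan2(q[1],q[0])))
    return a
E
python3 - <<'E'
from h import *
import cv2
np.set_printoptions(precision=4,suppress=True)
a=tube();cv2.imwrite("pics/side4.png",a[...,::-1])
s=read_state();q=s["ee_pos"]-[.6285,.1898,0];print(s["ee_pos"],s["ft_force"],np.hypot(*q[:2]),np.degrees(np.arctan2(q[1],q[0])))
E
```

```text
cap [268.     188.8113] [266 184   5  11  53] [0.5798 0.2265] radius 0.06096762196507204 arm ang 143.04020838572788
[0.5282 0.2921 0.1031] [-20.7787  21.6363  -5.9223] 0.14328803020373998 134.4200246373342
```

drive_tool --steps '[[[0,-0.15,0],-0.2,0],[[0,-0.15,0],-0.2,0],[[0,-0.15,0],-0.2,0],[[0,-0.15,0],-0.2,0],[[0,-0.1,0],-0.13,0],[[0,0,0],0,0]]'

```text
time_s: 7.52
ee_pos: [0.5125, 0.2736, 0.1026]
tcp_rot: [-179.6, -1.3, 143.6]
ft_force: [-24.8, 17.3, -6.9]
gripper_width: 0.0004
finger_force: 15.1
```

```bash
python3 - <<'E'
from h import *
import cv2
np.set_printoptions(precision=4,suppress=True)
a=camera("side")
s=read_state();q=s["ee_pos"]-[.6285,.1898,0];print(s["ee_pos"],s["ft_force"],np.hypot(*q[:2]),np.degrees(np.arctan2(q[1],q[0])))
cv2.imwrite("pics/c5.png",cv2.resize(a[165:265,205:325,::-1],None,fx=5,fy=5,interpolation=cv2.INTER_CUBIC))
E
```

```text
[0.5126 0.2736 0.1026] [-23.9074  17.8936  -6.6881] 0.14306779372888292 144.12729936578174
```

View pics/c5.png

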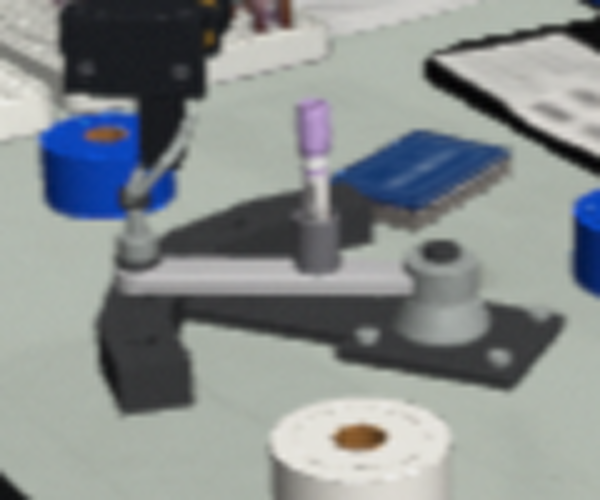

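The pin is still up and the arm has swung. The tube top is at crop (313,107), the arm end at (138,265) and the last free hole at (143,340). I'll compute the arm angle from the tube top.

```bash
python3 - <<'E'
from h import *
P=np.array([.6285,.1898])
for n,u,v,z in [("start",215+(275.5)/5-.4,170+66.5/5-.4,.135),("now",205+313.5/5-.4,165+106.5/5-.4,.135)]:
    q=onz("side",u,v,z)[:2]-P;print(n,np.hypot(*q),np.degrees(np.arctan2(q[1],q[0])))
E
```

```text
start 0.060569907607678525 126.22212797813474
now 0.06223544287497667 148.49335520821728
```

drive_tool --steps '[[[0,0,0.15],0,0],[[0,0,0.15],0,0],[[0,0,0],0,0]]'

```text
time_s: 7.95
ee_pos: [0.5125, 0.2737, 0.0934]
tcp_rot: [-179.5, -1.3, 143.6]
ft_force: [-24.3, 18.3, -5.7]
gripper_width: 0.0005
finger_force: 15.1
```

The ring followed down with the spring still pulling, so the pin is entering the hole. Now I let go.

drive_tool --steps '[[[0.3,0,0],0,0],[[0.25,0,0],0,0],[[0.12,0,0],0,0],[[0,0,0],0,0]]'

```text
time_s: 8.45
ee_pos: [0.5121, 0.2757, 0.0966]
tcp_rot: [180.0, 0.0, 142.8]
ft_force: [-1.3, 0.7, -0.7]
gripper_width: 0.0007
finger_force: 1.1
```

drive_tool --steps '[[[0.03,0,0],0,0],[[0,0,-0.2],0,0],[[0,0,-0.2],0,0],[[0,0,-0.3],0,0],[[0,0,0],0,0]]'

```text
time_s: 9.07
ee_pos: [0.5115, 0.2767, 0.1183]
tcp_rot: [179.9, 0.0, 142.8]
ft_force: [-1.3, 0.3, 0.4]
gripper_width: 0.0005
finger_force: 0.0
```

Clear of the ring. I'll raise and back off so both cameras can see it.

drive_tool --steps '[[[0,0,-1],0,0],[[0,0,-1],0,0],[[0,0,-1],0,0],[[1,0,0],0,0],[[1,0,0],0,0],[[1,0,0],0,0],[[1,0,0],0,0],[[1,0,0],0,0],[[1,0,0],0,0],[[0,0,0],0,0]]'

```text
time_s: 10.32
ee_pos: [0.365, 0.3869, 0.2073]
tcp_rot: [180.0, -0.1, 143.1]
ft_force: [0.1, -0.1, 0.3]
gripper_width: 0.0009
finger_force: 0.0
```

```bash
python3 - <<'E'
from h import *
import cv2
a=camera("side");b=camera("top");print(read_state()["ee_pos"])
g=lambda i:cv2.resize(i[...,::-1],None,fx=5,fy=5,interpolation=cv2.INTER_CUBIC)
cv2.imwrite("pics/c6.png",np.hstack([g(a[170:280,215:295]),g(b[170:280,200:280])]))
E
```

```text
[0.36785092 0.38459968 0.20721896]
```

View pics/c6.png

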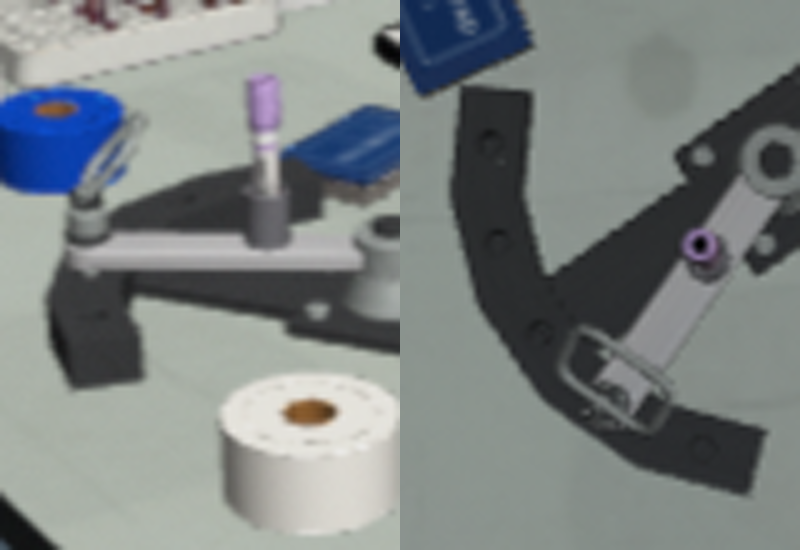

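The arm sits in the next hole on the label-roll side. The middle hole is now free at (540,330) in the top crop, and one hole is left beyond at (705,447). The ring collar at (88,198) sits as close to the arm boss as it did at the start (about 42 crop px, against about 70 when lifted), so the pin is fully home. Nothing else has moved.

```bash
python3 -c "
from station import *
print(sign_off())"
```

```text
the job is handed in; nothing more can be done
None
```

The swing arm is now one hole nearer the label roll with the pin judged fully home from the pictures, the other things stayed put as far as the pictures show, and the job is handed in at about 10 s; the tool could not be tilted, so the closed fingers lifted the ring by pressing against the inside of its top bar (about 25–30 N of friction hold) rather than from directly beneath.

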